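Unhook a packed spare fan from the display peg and stand it in the empty pocket

ROBOT

A 6-joint arm with a two-finger parallel gripper is mounted at the origin on the work surface. World frame = base frame: x ahead of the robot, y to its left, z up, the work surface at z = 0. Lengths are in m, angles in rad, forces in N, time in s.
With the tool pointing down it reaches from about 0.425 to 0.95 m from the base axis. Payload 3.5 kg.
Tool frame: the origin (TCP) lies midway between the tips of the shut fingers; the grasp point (between the pads) lies 19 mm behind it; z points along the fingers, y is the direction in which the jaws open and shut (so a half turn about z gives the same grasp; the last joint's range is limited). The gripper opens to 85 mm and grips with 20 to 120 N. Pads are 22 mm wide; open, the fingers measure 114 mm over their backs; the gripper's body (76 mm by 85 mm) begins 54 mm behind the grasp point. The pads swing forward as they close: fully open they stand 13 mm farther back than shut.
Start: joints at [1.027, 0.286, 1.577, -0, 1.279, -0.15], TCP at [0.259, 0.623, 0.231] pointing down, gripper open.
Joint ranges: [-2.77, 2.77], [-0.9, 2.22], [0.21, 2.48], [-1.53, 4.67], [0.24, 2.81], [-2.84, 2.84]. Speed limits (rad/s): [2.79, 2.79, 3.14, 3.14, 3.14, 3.14].

INTERFACE

Orientations are given as a unit quaternion [x, y, z, w].
In Python, from plant import ctrl gives the robot as it stands.
- The arm moves only by the tool apply_moves, never from a script. Its argument "moves" is a list that holds one entry, the list of rows, each a list of 7 numbers: the shift along the tool's x, y, z in m, then the turn, a rotation vector about the tool's x, y, z in degrees, then the gripper's target within -1 to 1 (shut at 1, half-way at 0, fully open at -1). In form: [[[tx, ty, tz, ax, ay, az, hand], ...]]. A call has 1 to 12 rows; each row shifts and turns the pose as measured when the row begins, along the tool's axes as they then stand; what a row does not reach is not made up. A row lasts 1/10 s, in which the tool goes at most 50 mm and 8.59 degrees, less where a joint would pass 70% of its speed; a pose out of reach is approached as far as the arm can. A call with a gripper value outside its range is refused whole. The fingers move at their own pace and stop on an object; "force" is the grip in N (left out, the last holds). Time passes only in rows, so rows that do not move let the fingers close. It gives the time, the measured TCP pose, the force and the opening at its end, in the units of the state.
- ctrl.get_state(): the state, without advancing time (a new reading comes with each control period).
- ctrl.read_camera(name): name is "scene" or "top"; returns the picture (384x512x3 uint8, red, green, blue); there is no depth.
- ctrl.get_calibration(name): a dict with "camera_matrix" (3x3 intrinsics, pixels), "k1" (the pictures are not rectified: a ray, as slopes to the right and down, at radius r is drawn at 1 + k1 r^2 times it, then the intrinsics apply), "cam_to_world" (4x4, takes a point from camera to world coordinates). Camera axes: x right, y up, looking along -z (the intrinsics and any distortion apply to the point x, -y, -z); pixel columns grow to the right and rows downward; lengths in m; the calibration is good to about 2 mm. A picture is of the moment at which its call begins. get_calibration takes no time and is no camera call.
- ctrl.sign_off(): hands the job in, once; it reports no verdict.
The state is a dict: "time": time; "qpos": joint angles; "dq": joint speeds; "joint_efforts": joint torques, N m; "eef_pos": TCP position; "tcp_rot": TCP orientation; "contact_force": force on the tool from outside, world axes, zero at the start; "wrist_torque": the same for the moment, N m; "opening": opening from 0.0 (shut) to 1.0 (fully open).
Only numpy, scipy, OpenCV 4.12 (cv2) and the standard library are available. Lean on these libraries where they do the work, as an engineer would, in place of code of your own. Each camera call takes 0.05 s, during which the arm holds its last target. There are 200 camera calls.

TASK

Take the packed spare fan off the display peg: slide it along the peg by its grip tab and ease it up along and over the peg's bent, upturned tip by feel, without straining the peg or the pack's hanging eye (keep it under about 6 N). Then lower it upright, all the way down, into the empty black pocket before letting go, and leave it standing there. Leave the other pack, the circuit board, the screwdriver and the jar where they are.

Things in the scene. Friction and masses are not known exactly. Their poses are not given: they have to be found in the camera images.
- stand: Fixed peg stand. Origin: centre of the underside of its steel base plate, 130 (x) x 90 (y) x 12 mm. A post 14 mm thick and 30 wide, top at z = 146 mm, stands at x = +57 mm. From it a round steel wire peg, 5 mm in diameter, runs level toward the stand's -x at y = 0, its axis at z = 136.5 mm, from x = +50 mm to the bend at x = -30 mm, where its tip turns up.
- bend (a point): Where the peg bends up, on its axis (30 mm to -x of the stand's origin). The tip runs on from here straight for 36 mm plus a round end, to -x, up at anything from 8 to 45 degrees and up to 15 degrees off to either side: it has been knocked about; no pose shows it, it must be felt. The peg is springy at its root, giving about 1 mm up, down or sideways per 20 N here; lengthwise it is rigid.
- pack: Packed fan hanging on the peg, same front and back: white card 64 (y) x 2 (x) x 105 (z) mm, clear blister box 18 (x) x 52 (y) x 66 mm on its lower part, grey grip tab 8 (x) x 30 (y) mm on top from z = 105 to 148 mm. Origin: centre of its underside, about 41 mm above the stand's. Weighs 85 to 165 g. Hangs 20 to 42 mm behind the bend. Grip the tab's upper 25 mm, so the fingers stay above the peg's tip.
- eye (a point): Middle of the upper edge of the pack's hanging eye, 98 mm above the pack's underside. The eye is a rectangular hole through the card, 10 mm wide (y) and 9.8 mm tall, below this point; the peg passes through it and this edge rests on the peg.
- pocket: The empty black pocket, fixed: an open-topped box 36 (x) x 80 (y) x 56 (z) mm, walls and floor 4 mm, so 28 x 72 mm inside. Origin: centre of its underside. The pack goes in standing upright with its width along the pocket's y, either way round; when home its underside is 4 mm above the origin.
- full_pocket: An identical fixed pocket that already holds another pack. Origin: centre of its underside.
- other_pack: An identical pack, standing in the full pocket; leave it alone. Origin: centre of its underside; top 148 mm above that.
- board: Circuit board lying on the mat, 82 x 105 x 6 mm; leave it alone. Origin: centre of its underside.
- screwdriver: Screwdriver lying on the mat between robot and work, 160 mm long; leave it alone. Origin under its middle.
- jar: Small jar, 44 mm in diameter, 45 mm tall; leave it alone. Origin: centre of its underside.
Mind the look-alikes: they are no part of the job. Leave any turquoise look-alike of the pack alone.

How it is judged:
By the outcome, as a careful person would: the job done as asked, in the order asked, and still so for the second after the job is handed in, with the robot touching nothing.
It also fails if it takes over 72 s, if anything falls off the work surface, if the arm or the gripper's body presses on something with over 40 N, if the wrist force passes 120 N, or if a joint passes its speed limit or range.

## Working session

There is one attempt and no reset: what is moved stays moved. The work goes in short steps, Python scripts to look and compute and a tool call to move; the robot and the scene stay as the last step left them, time stands still between calls to the robot, and variables do not carry over. Pictures are saved under pics/ and viewed, about 8 in all and at most 12, crops included, and the job is handed in when it is done.

Besides the shell and the picture viewer there is one more tool, called after "Request:" by a JSON object that holds its "name" and its "arguments", one argument or row to a line. apply_moves: Moves the arm, as the interface text tells. Its arguments: {"type":"object","properties":{"moves":{"type":"array","items":{"type":"array","items":{"type":"array","items":{"type":"number"}}}},"force":{"type":"number"}},"required":["moves"]}

```bash
mkdir -p pics
python3 - <<'E'
from plant import ctrl
import cv2, numpy as np
for n in("scene","top"):
    cv2.imwrite(f"pics/{n}0.png",cv2.resize(ctrl.read_camera(n)[:,:,::-1],(800,600),interpolation=cv2.INTER_CUBIC))
    c=ctrl.get_calibration(n);print(n,c)
print(ctrl.get_state())
E
```

```text
scene {'camera_matrix': array([[479.43969329,   0.        , 253.94781427],
       [  0.        , 479.43969329, 190.14022178],
       [  0.        ,   0.        ,   1.        ]]), 'k1': -0.18055800506291778, 'cam_to_world': array([[-0.32949772, -0.61860821,  0.71327073,  1.23939417],
       [ 0.94407128, -0.20572393,  0.25769574,  0.22067901],
       [-0.01267584,  0.75828857,  0.6517958 ,  0.68903589],
       [ 0.        ,  0.        ,  0.        ,  1.        ]])}
top {'camera_matrix': array([[354.3819028 ,   0.        , 253.19490582],
       [  0.        , 354.3819028 , 191.92209557],
       [  0.        ,   0.        ,   1.        ]]), 'k1': -0.10937913917360496, 'cam_to_world': array([[ 0.01957983,  0.98663013, -0.16179497,  0.45379657],
       [-0.99937759,  0.02406292,  0.02579535,  0.01328717],
       [ 0.02934373,  0.1611892 ,  0.9864872 ,  0.77766476],
       [ 0.        ,  0.        ,  0.        ,  1.        ]])}
{'time': 0.1, 'qpos': array([ 1.02701082e+00,  2.87120171e-01,  1.57801779e+00,  2.70371731e-05,
        1.27860810e+00, -1.49997317e-01]), 'dq': array([-0.00069487,  0.00106227, -0.00339584, -0.00086599, -0.00313944,
       -0.00201529]), 'joint_efforts': array([ 7.68648351e-04, -4.07296228e+01, -2.93697292e+01, -1.66249770e-04,
        3.43789718e-03, -5.47939933e-06]), 'eef_pos': array([0.25864713, 0.62284179, 0.2300637 ]), 'tcp_rot': array([ 1.95628104e-01,  9.80677564e-01, -1.00816987e-03, -3.78224278e-04]), 'contact_force': array([ 0.36783345, -0.18778433,  0.05434999]), 'wrist_torque': array([ 0.02594198,  0.03586761, -0.01927184]), 'opening': 0.9956635715556409}
```

View pics/scene0.png

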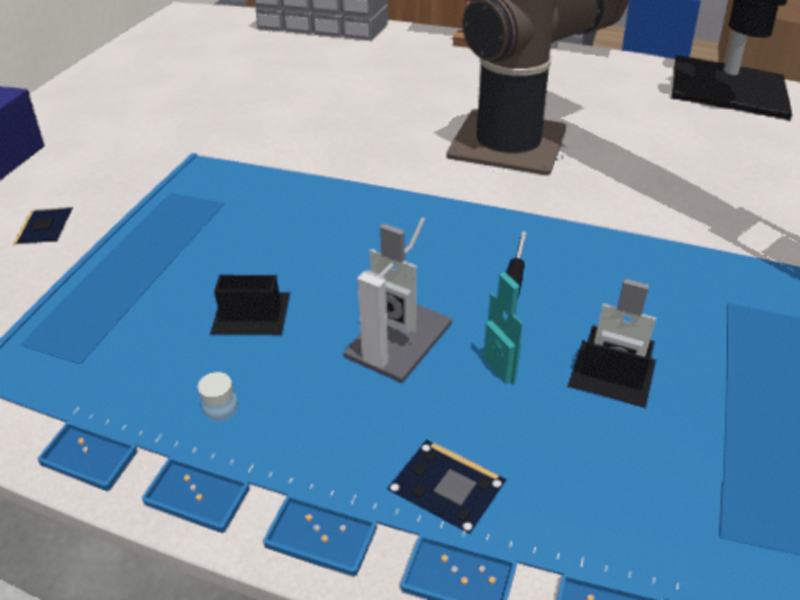

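View pics/top0.png

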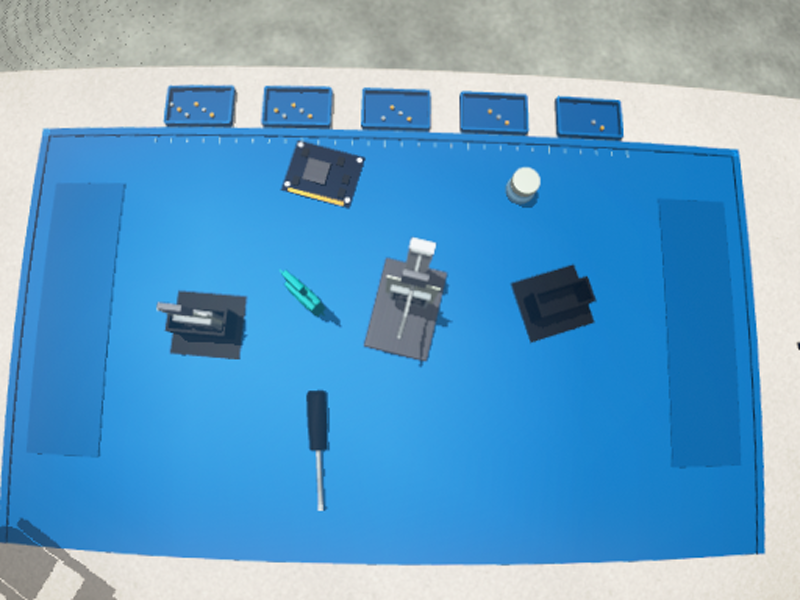

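Candidates for the pack: the white pack on the peg, scene (392,243) and top (415,275); the other pack in the full pocket, scene (632,297); the turquoise look-alike, scene (505,330). I choose the one on the peg. The empty pocket is at scene (248,300) and top (558,297). Next is a close crop.

```bash
cat > h.py <<'E'
from plant import ctrl
import cv2, numpy as np
C={n:ctrl.get_calibration(n) for n in("scene","top")}
def proj(n,P):
    c=C[n];K=c["camera_matrix"];M=np.linalg.inv(c["cam_to_world"])
    p=np.atleast_2d(P)@M[:3,:3].T+M[:3,3];s=np.c_[p[:,0],-p[:,1]]/-p[:,2:]
    s=s*(1+c["k1"]*(s**2).sum(1,keepdims=True));return s*K[0,0]+K[:2,2]
def ray(n,px):
    c=C[n];K=c["camera_matrix"];d=(np.array(px,float)-K[:2,2])/K[0,0];s=d.copy()
    for _ in range(30): s=d/(1+c["k1"]*(s@s))
    M=c["cam_to_world"];v=M[:3,:3]@np.array([s[0],-s[1],-1]);return M[:3,3],v
def onz(n,px,z):
    o,v=ray(n,px);return o+v*(z-o[2])/v[2]
def tri(a,b):
    o1,v1=ray("scene",a);o2,v2=ray("top",b)
    s=np.linalg.lstsq(np.c_[v1,-v2],o2-o1,rcond=None)[0]
    p,q=o1+v1*s[0],o2+v2*s[1];return (p+q)/2,np.linalg.norm(p-q)
def crop(n,x,y,w,h,f):
    I=ctrl.read_camera(n)[:,:,::-1][y:y+h,x:x+w];return cv2.resize(I,None,fx=f,fy=f,interpolation=cv2.INTER_CUBIC)
E
python3 - <<'E'
from h import *
a=crop("scene",215,130,80,120,5);b=crop("top",225,145,80,120,5)
cv2.imwrite("pics/c1.png",np.hstack([a,b]))
a=crop("scene",130,170,60,50,6);b=crop("top",320,160,66,60,6)
b=b[:300]; cv2.imwrite("pics/c2.png",np.hstack([a,b]))
E
```

```text
(no output)
```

View pics/c1.png

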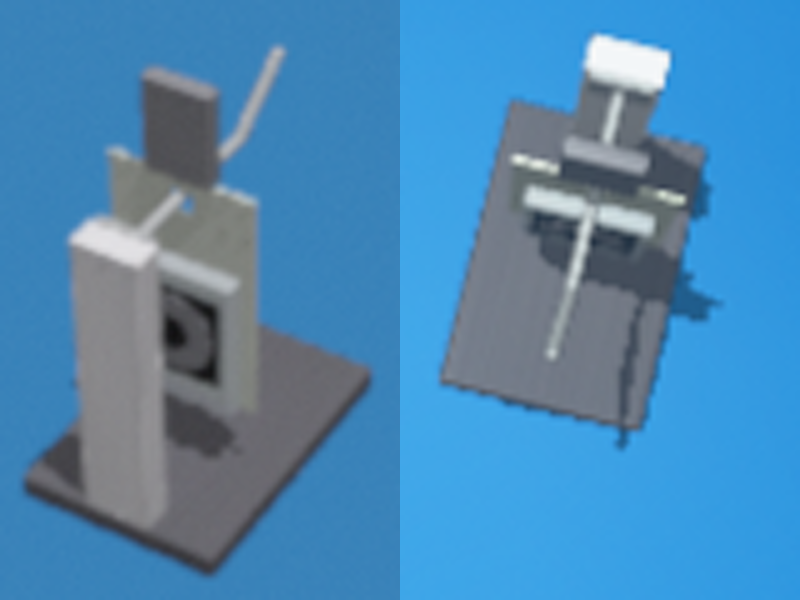

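View pics/c2.png

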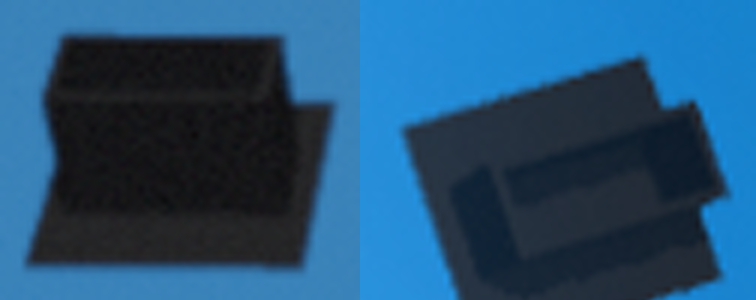

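The left half shows the white pack on the peg, with its tab top at crop (182,80) left and (606,156) right. The tip's round end is at (280,48) left and (551,354) right. The second crop shows the empty pocket: rim scene corners (62,38), (282,38), (295,103) and (48,98), and right end top (697,103) to (728,197). Now the ray casting.

Run:
```python
from h import *
np.set_printoptions(precision=4,suppress=True)
g=lambda u,f,x,y:((u[0]+.5)/f-.5+x,(u[1]+.5)/f-.5+y)
s1=lambda *u:g(u,5,215,130); t1=lambda x,y:g((x-400,y),5,225,145)
s2=lambda *u:g(u,6,130,170); t2=lambda x,y:g((x-360,y),6,320,160)
print("plate top");P=[onz("top",t1(*u),.012) for u in((512,102),(703,150),(640,428),(442,380))]
for p in P:print(p)
print("mean",np.mean(P,0)); ax=(P[0]+P[1]-P[2]-P[3])/2;print("yaw",np.degrees(np.arctan2(ax[1],ax[0])),np.linalg.norm(ax),np.linalg.norm(P[0]-P[1]))
S=[onz("scene",s1(*u),.012) for u in((25,482),(210,570),(370,375))]
print("scene plate",*S)
print("tip",tri(s1(280,49),t1(551,354)))
print("tabtop",tri(s1(182,78),t1(606,156)),onz("top",t1(606,156),.189),onz("scene",s1(182,78),.189))
print("tab ends top",onz("top",t1(566,148),.189),onz("top",t1(647,164),.189))
print("bend",tri(s1(220,155),t1(577,272)))
print("pocket rim scene")
for u in((62,38),(282,38),(295,103),(48,98)):print(onz("scene",s2(*u),.056))
print("top rim")
for u in((695,103),(728,197),(480,285),(450,183)):print(onz("top",t2(*u),.056))
print("pocket plate, scene then top")
for u in((25,265),(300,270),(335,103)):print(onz("scene",s2(*u),.0))
for u in((405,128),(640,58),(720,275)):print(onz("top",t2(*u),.0))
```

```text
plate top
[0.6395 0.0082 0.012 ]
[ 0.62   -0.0769  0.012 ]
[ 0.4967 -0.0503  0.012 ]
[0.5155 0.0357 0.012 ]
mean [ 0.5679 -0.0208  0.012 ]
yaw -12.342839585933199 0.1265807001100189 0.08732418695798075
scene plate [ 0.624  -0.0759  0.012 ] [0.6457 0.0098 0.012 ] [0.5194 0.0371 0.012 ]
tip (array([ 0.5132, -0.0062,  0.1636]), np.float64(0.0004088445945812354))
tabtop (array([ 0.5783, -0.0226,  0.1901]), np.float64(0.0005430093536210708)) [ 0.5786 -0.023   0.189 ] [ 0.5767 -0.0229  0.189 ]
tab ends top [ 0.581  -0.0093  0.189 ] [ 0.5762 -0.037   0.189 ]
bend (array([ 0.5469, -0.0176,  0.1339]), np.float64(0.0027030214098752673))
pocket rim scene
[ 0.5795 -0.2756  0.056 ]
[ 0.5547 -0.2002  0.056 ]
[ 0.5854 -0.18    0.056 ]
[ 0.6103 -0.2637  0.056 ]
top rim
[ 0.6112 -0.2653  0.056 ]
[ 0.5777 -0.2761  0.056 ]
[ 0.5446 -0.1858  0.056 ]
[ 0.5802 -0.1758  0.056 ]
pocket plate, scene then top
[ 0.6383 -0.2682  0.    ]
[ 0.6088 -0.1738  0.    ]
[ 0.5228 -0.2011  0.    ]
[ 0.6106 -0.1736  0.    ]
[ 0.6404 -0.2658  0.    ]
[ 0.5573 -0.2943  0.    ]
```

Request:
{"name": "apply_moves", "arguments": {
  "moves": [
    [[-0.034,-0.0296,0,0,0,0,0],[-0.034,-0.0296,0,0,0,0,0],[-0.034,-0.0296,0,0,0,0,0],[-0.034,-0.0296,0,0,0,0,0],[-0.034,-0.0296,0,0,0,0,0],[-0.034,-0.0296,0,0,0,0,0],[-0.034,-0.0296,0,0,0,0,0],[-0.034,-0.0296,0,0,0,0,0],[-0.034,-0.0296,0,0,0,0,0],[-0.034,-0.0296,0,0,0,0,0],[-0.034,-0.0296,0,0,0,0,0],[-0.034,-0.0296,0,0,0,0,0]]
  ],
  "force": 40
}}

```text
time: 1.5
eef_pos: [0.5062, 0.1262, 0.2312]
tcp_rot: [0.19, 0.982, 0.002, 0.002]
contact_force: [0.8, 0.2, -0.1]
opening: 0.499
```

Request:
{"name": "apply_moves", "arguments": {
  "moves": [
    [[0,0,0,0,0,8,0],[0,0,0,0,0,8,0],[0,0,0,0,0,8,0],[0,0,0,0,0,8,0],[0,0,0,0,0,8,0],[0,0,0,0,0,8,0],[0,0,0,0,0,8,0],[0,0,0,0,0,8,0],[0,0,0,0,0,8,0],[0,0,0,0,0,8,0]]
  ]
}}

```text
time: 2.5
eef_pos: [0.5089, 0.1182, 0.2319]
tcp_rot: [0.798, 0.603, 0.003, 0.002]
contact_force: [-0.2, 0.2, 0.7]
opening: 0.5
```

```bash
cat >> h.py <<'E'
from scipy.spatial.transform import Rotation as R
def need(pos,yheading,tilt=0):
    """tool shift and turn to reach: tool y at heading, z down, then tilted about the world axis at heading+90"""
    s=ctrl.get_state();c=R.from_quat(s["tcp_rot"]);a=np.radians(yheading)
    y=np.array([np.cos(a),np.sin(a),0]);z=np.array([0,0,-1.]);x=np.cross(y,z)
    T=R.from_rotvec(np.radians(tilt)*np.cross([0,0,1],y))*R.from_matrix(np.c_[x,y,z])
    print("t",round(s["time"],2),"pos",s["eef_pos"].round(4),"shift",c.inv().apply(np.array(pos)-s["eef_pos"]).round(4),"turn",np.degrees((c.inv()*T).as_rotvec()).round(2),"F",s["contact_force"].round(2),"M",s["wrist_torque"].round(3),"open",round(s["opening"],3))
    return s
E
python3 -c "
from h import *
need([.578,-.0225,.225],-11.5)"
```

```text
t 2.5 pos [0.5089 0.1182 0.2319] shift [-0.1164  0.1049  0.0073] turn [ 0.38 -0.13 -4.38] F [-0.18  0.18  0.73] M [ 0.047 -0.003 -0.017] open 0.5
```

Request:
{"name": "apply_moves", "arguments": {
  "moves": [
    [[-0.029,0.026,0,0,0,0,0],[-0.029,0.026,0,0,0,0,0],[-0.029,0.026,0,0,0,0,0],[-0.026,0.024,0,0,0,0,0],[0,0,0,0,0,-4.4,0],[0,0,0,0,0,0,0],[0,0,0,0,0,0,0]]
  ]
}}

```text
time: 3.2
eef_pos: [0.578, -0.023, 0.2325]
tcp_rot: [0.774, 0.633, 0.004, 0.002]
contact_force: [-1.2, -0.2, -0.1]
opening: 0.501
```

Run:
```python
from h import *
need([.578,-.0225,.165],-11.5)
a=crop("scene",215,110,80,110,5);b=crop("top",225,125,80,110,5)
cv2.imwrite("pics/c3.png",np.hstack([a,b]))
```

```text
t 3.2 pos [ 0.578  -0.023   0.2325] shift [ 0.0003 -0.0007  0.0675] turn [ 0.47 -0.15  0.01] F [-1.22 -0.2  -0.11] M [ 0.018  0.052 -0.005] open 0.501
```

View pics/c3.png

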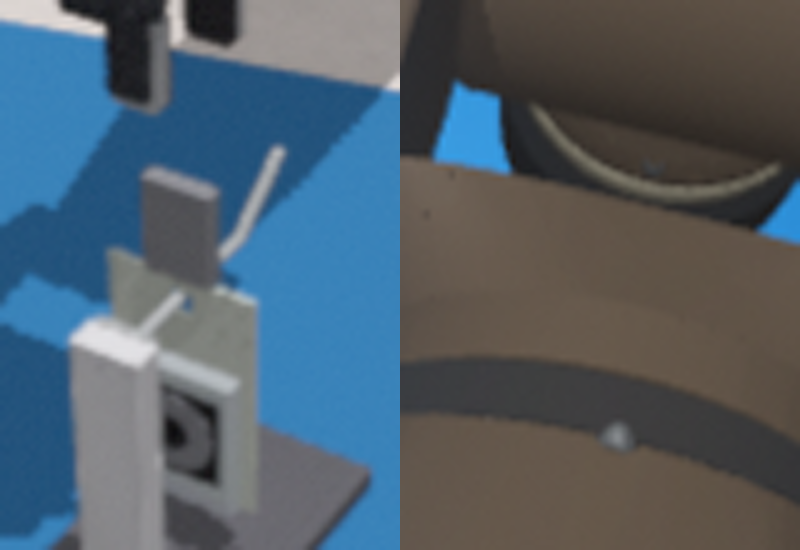

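The fingers straddle the tab's line: fingertips at crop (138,105) and (215,45), tab top at (180,180). I descend and close.

Request:
{"name": "apply_moves", "arguments": {
  "moves": [
    [[0,0,0.025,0.5,0,0,0],[0,0,0.02,0,0,0,0],[0,0,0.015,0,0,0,0],[0,0,0.007,0,0,0,0],[0,0,0,0,0,0,0],[0,0,0,0,0,0,0]]
  ]
}}

```text
time: 3.9
eef_pos: [0.5784, -0.0188, 0.1656]
tcp_rot: [0.773, 0.634, 0.002, 0.0]
contact_force: [0.3, -0.0, 0.5]
opening: 0.501
```

```bash
python3 -c "
from h import *
need([.578,-.0225,.165],-11.5)"
```

```text
t 3.9 pos [ 0.5784 -0.0188  0.1656] shift [-0.0037  0.0003  0.0006] turn [ 0.2  -0.17  0.23] F [ 0.33 -0.01  0.51] M [-0.003  0.025  0.037] open 0.501
```

Request:
{"name": "apply_moves", "arguments": {
  "moves": [
    [[-0.0037,0,0.0006,0,0,0,0],[0,0,0,0,0,0,0],[0,0,0,0,0,0,0]]
  ]
}}

```text
time: 4.2
eef_pos: [0.5789, -0.0229, 0.1675]
tcp_rot: [0.773, 0.634, 0.004, 0.002]
contact_force: [-1.0, 0.0, 0.4]
opening: 0.5
```

Request:
{"name": "apply_moves", "arguments": {
  "moves": [
    [[0,0,0,0,0,0,0.4],[0,0,0,0,0,0,0.6],[0,0,0,0,0,0,0.7],[0,0,0,0,0,0,0.8],[0,0,0,0,0,0,0.9],[0,0,0,0,0,0,1],[0,0,0,0,0,0,1],[0,0,0,0,0,0,1],[0,0,0,0,0,0,1]]
  ]
}}

```text
time: 5.1
eef_pos: [0.5796, -0.0233, 0.1688]
tcp_rot: [0.773, 0.634, 0.004, 0.003]
contact_force: [-0.1, 0.7, 1.4]
opening: 0.08
```

Run:
```python
from h import *
need([.578,-.0225,.165],-11.5)
a=crop("scene",215,110,80,110,5)
cv2.imwrite("pics/c4.png",a)
```

```text
t 5.1 pos [ 0.5796 -0.0233  0.1688] shift [ 0.0005 -0.0018  0.0038] turn [ 0.57 -0.15  0.21] F [-0.06  0.67  1.36] M [-0.091  0.04   0.002] open 0.08
```

View pics/c4.png

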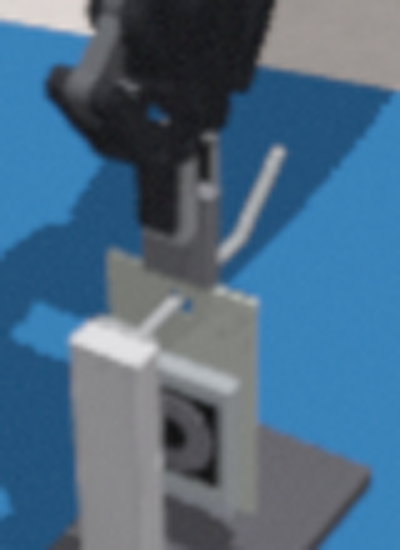

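The fingers hold the tab (opening 0.08) and the pack still hangs on the peg. I lift a little to centre the eye on the peg vertically, reading the force at each step.

Request:
{"name": "apply_moves", "arguments": {
  "moves": [
    [[0,0,0,0.5,0,0,1],[0,0,0,0,0,0,1]]
  ]
}}

```text
time: 5.35
eef_pos: [0.5797, -0.0234, 0.1689]
tcp_rot: [0.773, 0.634, 0.001, -0.0]
contact_force: [-0.3, 0.8, -1.5]
opening: 0.08
```

Request:
{"name": "apply_moves", "arguments": {
  "moves": [
    [[0,0,-0.0005,0,0,0,1],[0,0,0,0,0,0,1]]
  ]
}}

```text
time: 5.55
eef_pos: [0.5796, -0.0233, 0.1689]
tcp_rot: [0.773, 0.634, 0.001, -0.001]
contact_force: [0.5, -1.3, 0.4]
opening: 0.084
```

Request:
{"name": "apply_moves", "arguments": {
  "moves": [
    [[0,0,-0.0005,0,0,0,1],[0,0,0,0,0,0,1]]
  ]
}}

```text
time: 5.75
eef_pos: [0.5792, -0.0232, 0.169]
tcp_rot: [0.773, 0.634, 0.001, -0.001]
contact_force: [-0.4, -0.3, -1.2]
opening: 0.08
```

Run:
```python
from h import *
need([.578,-.0225,.165],-12.4)
L=[]
for i in range(6):
    ctrl.read_camera("scene");s=ctrl.get_state();L.append(np.r_[s["eef_pos"]*1000,s["contact_force"],s["wrist_torque"]])
print(np.array(L).round(2))
```

```text
t 5.75 pos [ 0.5792 -0.0232  0.169 ] shift [ 0.0004 -0.0014  0.004 ] turn [-0.05 -0.16  1.11] F [-0.41 -0.32 -1.22] M [ 0.01  -0.05   0.038] open 0.08
[[ 5.7927e+02 -2.3220e+01  1.6898e+02  4.6000e-01 -1.9000e-01  5.2000e-01
  -2.0000e-02  0.0000e+00 -1.0000e-02]
 [ 5.7928e+02 -2.3210e+01  1.6902e+02 -8.4000e-01 -7.0000e-02 -1.3300e+00
   2.0000e-02  2.0000e-02  1.0000e-02]
 [ 5.7928e+02 -2.3200e+01  1.6907e+02 -1.9000e-01 -2.7000e-01 -1.8300e+00
  -2.0000e-02  1.0000e-02 -3.0000e-02]
 [ 5.7929e+02 -2.3210e+01  1.6905e+02  4.1000e-01  4.8000e-01 -7.1000e-01
  -9.0000e-02  2.0000e-02  3.0000e-02]
 [ 5.7929e+02 -2.3210e+01  1.6906e+02  9.1000e-01  2.4000e-01 -4.4000e-01
   1.0000e-02  3.0000e-02  0.0000e+00]
 [ 5.7931e+02 -2.3230e+01  1.6907e+02 -1.3000e-01 -2.1000e-01 -1.3400e+00
  -0.0000e+00 -4.0000e-02  2.0000e-02]]
```

Request:
{"name": "apply_moves", "arguments": {
  "moves": [
    [[0,0,-0.0015,0,0,0,1],[0,0,-0.001,0,0,0,1],[0,0,-0.0005,0,0,0,1]]
  ]
}}

```text
time: 6.35
eef_pos: [0.5791, -0.0232, 0.1721]
tcp_rot: [0.773, 0.634, 0.001, -0.001]
contact_force: [-0.2, -0.7, -1.0]
opening: 0.081
```

```bash
cat >> h.py <<'E'
def probe(n=6):
    L=[]
    for i in range(n):
        ctrl.read_camera("scene");s=ctrl.get_state();L.append(np.r_[s["contact_force"],s["wrist_torque"]])
    m=np.mean(L,0);a=np.radians(-12.4);u=np.array([np.cos(a),np.sin(a)]);v=np.array([-u[1],u[0]])
    print("pos",(s["eef_pos"]*1000).round(2),"rotvec",np.degrees(R.from_quat(s["tcp_rot"]).as_rotvec()).round(1),"F along/side/up",(m[:2]@u).round(2),(m[:2]@v).round(2),m[2].round(2),"M",m[3:].round(3),"t",round(s["time"],2))
    # TCP relative to stand frame (mm): along, side
    d=(s["eef_pos"][:2]-[.570,-.020])*1000;print("stand frame x,y",(d@u).round(2),(d@v).round(2))
E
python3 -c "
from h import *
probe()"
```

```text
pos [579.06 -23.16 171.86] rotvec [-1.391e+02 -1.140e+02 -1.000e-01] F along/side/up 0.28 -0.11 -0.56 M [-0.004 -0.003  0.005] t 6.65
stand frame x,y 9.53 -1.14
```

Request:
{"name": "apply_moves", "arguments": {
  "moves": [
    [[0.0006,0,0.0012,0,0,-0.5,1],[0.0004,0,0,0,0,-0.5,1]]
  ]
}}

```text
time: 6.85
eef_pos: [0.5792, -0.0222, 0.1705]
tcp_rot: [0.767, 0.641, 0.001, -0.001]
contact_force: [0.5, 0.4, -1.9]
opening: 0.086
```

```bash
python3 -c "
from h import *
probe(4)"
```

```text
pos [579.35 -22.21 170.79] rotvec [-1.380e+02 -1.153e+02 -1.000e-01] F along/side/up -0.04 0.11 -0.54 M [ 0.001 -0.024 -0.022] t 7.05
stand frame x,y 9.61 -0.15
```

Request:
{"name": "apply_moves", "arguments": {
  "moves": [
    [[0.0004,0,0.0003,0,0,0,1],[0.0003,0,0,0,0,0,1]]
  ]
}}

```text
time: 7.25
eef_pos: [0.5795, -0.0215, 0.1705]
tcp_rot: [0.768, 0.641, 0.001, -0.001]
contact_force: [-0.6, 0.6, -1.5]
opening: 0.079
```

```bash
python3 -c "
from h import *
probe(4)"
```

```text
pos [579.57 -21.53 170.6 ] rotvec [-1.381e+02 -1.153e+02 -1.000e-01] F along/side/up -0.01 0.07 -0.76 M [-0.002  0.005  0.008] t 7.45
stand frame x,y 9.68 0.56
```

Request:
{"name": "apply_moves", "arguments": {
  "moves": [
    [[0.0004,0,0,0,0,0,1],[0.0003,0,0,0,0,0,1]]
  ]
}}

```text
time: 7.65
eef_pos: [0.5797, -0.0209, 0.1706]
tcp_rot: [0.768, 0.641, 0.001, -0.001]
contact_force: [-0.8, -0.2, -0.2]
opening: 0.08
```

```bash
python3 -c "
from h import *
probe(4)"
```

```text
pos [579.68 -20.85 170.56] rotvec [-1.381e+02 -1.153e+02 -1.000e-01] F along/side/up -0.24 0.28 -0.81 M [-0.001  0.033 -0.019] t 7.85
stand frame x,y 9.64 1.24
```

Request:
{"name": "apply_moves", "arguments": {
  "moves": [
    [[0.0003,0,0.0002,0,0,0,1],[0.0002,0,0,0,0,0,1]]
  ]
}}

```text
time: 8.05
eef_pos: [0.5798, -0.0206, 0.1704]
tcp_rot: [0.768, 0.641, 0.001, -0.001]
contact_force: [-0.8, -0.6, -0.3]
opening: 0.082
```

```bash
python3 -c "
from h import *
probe(4)"
```

```text
pos [579.77 -20.51 170.41] rotvec [-1.381e+02 -1.153e+02 -1.000e-01] F along/side/up 0.08 -0.14 -0.81 M [-0.108  0.063 -0.008] t 8.25
stand frame x,y 9.66 1.6
```

Request:
{"name": "apply_moves", "arguments": {
  "moves": [
    [[0.0004,0,0,0,0,0,1],[0.0002,0,0,0,0,0,1]]
  ]
}}

```text
time: 8.45
eef_pos: [0.5798, -0.0204, 0.1704]
tcp_rot: [0.768, 0.641, 0.0, -0.001]
contact_force: [-0.8, -0.5, -0.5]
opening: 0.081
```

```bash
python3 -c "
from h import *
probe(5)"
```

```text
pos [579.83 -20.3  170.43] rotvec [-1.381e+02 -1.153e+02 -1.000e-01] F along/side/up -0.06 -0.85 -0.99 M [-0.27   0.07   0.007] t 8.7
stand frame x,y 9.66 1.81
```

Side contact begins at stand y ≈ +1.45, and the wrist moment shows it best. The eye is 5 mm wider than the peg, so its centre is at y ≈ -1.05. I recentre, square up, and slide toward the bend.

Request:
{"name": "apply_moves", "arguments": {
  "moves": [
    [[-0.0015,0,0,0,0,1,1],[-0.0013,0,0,0,0,1,1],[0,-0.003,0,0,0,0,1],[0,-0.004,0,0,0,0,1],[0,-0.004,0,0,0,0,1]]
  ]
}}

```text
time: 9.2
eef_pos: [0.5682, -0.0198, 0.1703]
tcp_rot: [0.78, 0.626, 0.001, -0.002]
contact_force: [0.1, -0.2, -1.1]
opening: 0.079
```

```bash
python3 -c "
from h import *
probe(4)
need([.578,-.0225,.1704],-12.4)"
```

```text
pos [568.48 -19.85 170.48] rotvec [-140.2 -112.6   -0.3] F along/side/up -0.2 0.23 -0.98 M [ 0.017  0.007 -0.014] t 9.4
stand frame x,y -1.52 -0.18
t 9.4 pos [ 0.5685 -0.0198  0.1705] shift [-0.0005  0.0099  0.0001] turn [-0.02 -0.24 -0.08] F [-0.25  0.91 -1.01] M [ 0.024 -0.007  0.01 ] open 0.076
```

Request:
{"name": "apply_moves", "arguments": {
  "moves": [
    [[-0.0007,-0.0035,0,0,0,0,1],[0,-0.004,0,0,0,0,1],[0,-0.004,0,0,0,0,1],[0,-0.003,0,0,0,0,1]]
  ]
}}

```text
time: 9.8
eef_pos: [0.5534, -0.0173, 0.1706]
tcp_rot: [0.78, 0.626, 0.002, -0.001]
contact_force: [-0.6, -0.3, -0.6]
opening: 0.083
```

```bash
python3 -c "
from h import *
probe(5)"
```

```text
pos [553.95 -17.43 170.69] rotvec [-140.3 -112.6   -0.3] F along/side/up 0.09 -0.11 -0.98 M [-0.012  0.03   0.006] t 10.05
stand frame x,y -16.23 -0.94
```

Request:
{"name": "apply_moves", "arguments": {
  "moves": [
    [[0,0.0022,0.0001,3.67,0,0,1],[0,0.0022,0.0001,3.67,0,0,1],[0,0.0022,0.0001,3.67,0,0,1]]
  ]
}}

```text
time: 10.35
eef_pos: [0.5597, -0.0184, 0.1707]
tcp_rot: [0.776, 0.623, -0.06, -0.078]
contact_force: [0.2, 0.3, -0.7]
opening: 0.084
```

```bash
cat >> h.py <<'E'
def piv(tilt,px,side=-.00105,up=.1705-.0342,yaw=-12.4):
    """shift/turn that puts the eye centre at stand (px, side), height up, with given tilt"""
    a=np.radians(yaw);u=np.array([np.cos(a),np.sin(a),0]);v=np.array([-u[1],u[0],0]);t=np.radians(tilt)
    p=np.array([.570,-.020,0])+u*px+v*side+[0,0,up]+.0342*(np.cos(t)*np.array([0,0,1])+np.sin(t)*u)
    need(p,yaw,tilt)
def eye():
    s=ctrl.get_state();r=R.from_quat(s["tcp_rot"]);e=s["eef_pos"]+.0342*r.apply([0,0,1])
    a=np.radians(-12.4);u=np.array([np.cos(a),np.sin(a)]);v=np.array([-u[1],u[0]]);d=e[:2]-[.570,-.020]
    print("eye x,y,z mm",(np.r_[d@u,d@v,e[2]]*1000).round(2),"tilt",np.degrees(np.arcsin(-r.apply([0,0,1])[:2]@u)).round(2))
E
python3 -c "
from h import *
probe(5);eye();piv(22,-.0162)"
```

```text
pos [559.24 -18.32 170.19] rotvec [-133.2 -107.    10.2] F along/side/up 0.25 -0.3 -1.13 M [-0.029 -0.166 -0.016] t 10.6
stand frame x,y -10.87 -0.67
eye x,y,z mm [-17.49  -0.53 136.64] tilt 11.16
t 10.6 pos [ 0.5592 -0.0183  0.1702] shift [-0.0004  0.0078  0.0007] turn [ 1.084e+01 -2.500e-01  1.000e-02] F [-0.19  0.09 -1.28] M [ 0.013 -0.134  0.001] open 0.081
```

Request:
{"name": "apply_moves", "arguments": {
  "moves": [
    [[-0.0002,0.0024,0.0001,3.6,0,0,1],[-0.0002,0.0024,0.0001,3.6,0,0,1],[0,0.0024,0.0001,3.6,0,0,1]]
  ]
}}

```text
time: 10.9
eef_pos: [0.5639, -0.0192, 0.1698]
tcp_rot: [0.765, 0.615, -0.118, -0.15]
contact_force: [0.0, -1.0, -0.3]
opening: 0.082
```

```bash
python3 -c "
from h import *
probe(6);eye();piv(22,-.0162)"
```

```text
pos [563.8  -19.14 169.48] rotvec [-125.9 -101.3   19.4] F along/side/up -0.31 0.14 -1.01 M [-0.065 -0.28  -0.006] t 11.2
stand frame x,y -6.24 -0.49
eye x,y,z mm [-19.02  -0.35 137.76] tilt 21.94
t 11.2 pos [ 0.5638 -0.0191  0.1695] shift [-0.0006  0.0032  0.0003] turn [ 0.06 -0.23  0.09] F [-1.08  0.37 -0.81] M [-0.034 -0.208  0.014] open 0.081
```

Run:
```python
from h import *
f=lambda u:((u[0]-400+.5)/5-.5+225,(u[1]+.5)/5-.5+145)
g=lambda u:((u[0]+.5)/5-.5+215,(u[1]+.5)/5-.5+130)
I=cv2.imread("pics/c1.png")
def sf(p):
    a=np.radians(-12.4);u=np.array([np.cos(a),np.sin(a)]);v=np.array([-u[1],u[0]]);d=p[:2]-[.570,-.020];return (np.r_[d@u,d@v,p[2]]*1000).round(1)
# peg centre columns per row in the top crop (bright)
for r in(100,115,130,215,225,235,245,255,265,275,290,310,330,345):
    w=I[r,540:640].astype(int).min(1);k=np.where(w>w.max()-45)[0];c=540+k.mean()
    print(r,round(c,1),len(k),sf(onz("top",f((c,r)),.1365)))
for r in range(55,155,12):
    w=I[r,218:300].astype(int)[:,2];k=np.where(w>w.max()-40)[0];print("s",r,218+k.mean(),len(k),sf(onz("scene",g((218+k.mean(),r)),.1365)))
```

```text
100 616.5 10 [ 42.3  -0.8 136.5]
115 612.5 10 [ 36.4  -0.6 136.5]
130 609.0 11 [ 30.5  -0.7 136.5]
215 611.0 57 [ -0.5  -8.7 136.5]
225 616.1 35 [ -3.7 -11.3 136.5]
235 583.5 10 [-10.2  -0.6 136.5]
245 582.0 9 [-14.   -0.9 136.5]
255 578.5 10 [-17.9  -0.5 136.5]
265 577.0 9 [-21.6  -0.8 136.5]
275 573.5 10 [-25.5  -0.4 136.5]
290 569.0 15 [-3.130e+01 -1.000e-01  1.365e+02]
310 585.3 89 [-37.   -7.6 136.5]
330 582.4 79 [-44.4  -8.2 136.5]
345 581.1 73 [-49.9  -9.  136.5]
s 55 276.0 13 [-88.1 -17.2 136.5]
s 67 270.5 12 [-79.7 -14.9 136.5]
s 79 265.0 13 [-71.5 -12.6 136.5]
s 91 260.0 13 [-63.4 -10.2 136.5]
s 103 254.0 13 [-55.3  -8.1 136.5]
s 115 248.0 13 [-47.2  -6.1 136.5]
s 127 244.0 13 [-39.7  -3.4 136.5]
s 139 236.0 15 [-31.4  -2.1 136.5]
s 151 225.5 14 [-22.8  -1.6 136.5]
```

Request:
{"name": "apply_moves", "arguments": {
  "moves": [
    [[-0.0003,-0.0024,0.0012,0,0,0,1],[-0.0003,-0.0024,0.0012,0,0,0,1],[0,-0.0023,0.0012,0,0,0,1]]
  ]
}}

```text
time: 11.5
eef_pos: [0.5548, -0.0177, 0.1697]
tcp_rot: [0.765, 0.616, -0.117, -0.149]
contact_force: [0.5, 0.8, -0.8]
opening: 0.084
```

```bash
python3 -c "
from h import *
probe(5);eye()"
```

```text
pos [555.27 -17.76 169.56] rotvec [-126.  -101.4   19.2] F along/side/up 0.1 -0.28 -0.8 M [-0.061 -0.245  0.015] t 11.75
stand frame x,y -14.87 -0.97
eye x,y,z mm [-27.57  -0.84 137.81] tilt 21.79
```

Request:
{"name": "apply_moves", "arguments": {
  "moves": [
    [[0,-0.0022,-0.0002,0,0,0,1],[0.0001,-0.0022,-0.0006,0,0,0,1],[0.0001,-0.0022,-0.0006,0,0,0,1]]
  ]
}}

```text
time: 12.05
eef_pos: [0.5497, -0.0164, 0.1732]
tcp_rot: [0.765, 0.616, -0.117, -0.149]
contact_force: [0.1, 0.2, -0.9]
opening: 0.079
```

```bash
python3 -c "
from h import *
probe(5);eye()"
```

```text
pos [549.82 -16.45 173.22] rotvec [-126.  -101.4   19.2] F along/side/up 0.07 -0.12 -1.13 M [-0.052 -0.264  0.018] t 12.3
stand frame x,y -20.47 -0.86
eye x,y,z mm [-33.17  -0.73 141.47] tilt 21.8
```

Request:
{"name": "apply_moves", "arguments": {
  "moves": [
    [[0.0001,-0.002,-0.0004,0,0,0,1],[0.0001,-0.002,-0.0004,0,0,0,1],[0.0001,-0.002,-0.0004,0,0,0,1],[0.0001,-0.002,-0.0004,0,0,0,1]]
  ]
}}

```text
time: 12.7
eef_pos: [0.5427, -0.0145, 0.1777]
tcp_rot: [0.765, 0.616, -0.117, -0.149]
contact_force: [-0.4, 0.5, -1.2]
opening: 0.077
```

```bash
python3 -c "
from h import *
probe(5);eye()"
```

```text
pos [542.92 -14.56 177.61] rotvec [-126.  -101.4   19.3] F along/side/up 0.07 0.22 -0.69 M [-0.062 -0.281  0.024] t 12.95
stand frame x,y -27.61 -0.5
eye x,y,z mm [-40.33  -0.36 145.87] tilt 21.83
```

Request:
{"name": "apply_moves", "arguments": {
  "moves": [
    [[0.0001,-0.0022,-0.001,0,0,0,1],[0.0001,-0.0022,-0.001,0,0,0,1],[0.0001,-0.0022,-0.001,0,0,0,1],[0.0002,-0.0022,-0.001,0,0,0,1]]
  ]
}}

```text
time: 13.35
eef_pos: [0.536, -0.0126, 0.1848]
tcp_rot: [0.765, 0.616, -0.117, -0.149]
contact_force: [0.8, 0.2, -1.7]
opening: 0.083
```

Run:
```python
from h import *
probe(5);eye()
cv2.imwrite("pics/c5.png",crop("scene",225,100,80,110,5))
```

```text
pos [536.15 -12.64 184.59] rotvec [-126.  -101.4   19.3] F along/side/up -0.23 0.19 -1.02 M [-0.053 -0.252 -0.021] t 13.6
stand frame x,y -34.64 -0.08
eye x,y,z mm [-4.7380e+01  6.0000e-02  1.5285e+02] tilt 21.86
```

View pics/c5.png

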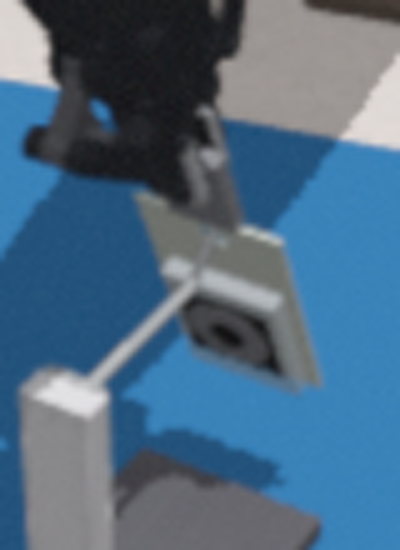

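No contact so far, and the peg passes through the middle of the eye at crop (213,240). I continue along the tip.

Request:
{"name": "apply_moves", "arguments": {
  "moves": [
    [[0.0001,-0.0022,-0.001,0,0,0,1],[0.0001,-0.0022,-0.001,0,0,0,1],[0.0001,-0.0022,-0.0009,0,0,0,1],[0.0002,-0.0022,-0.0009,0,0,0,1]]
  ]
}}

```text
time: 14.05
eef_pos: [0.5291, -0.0106, 0.1913]
tcp_rot: [0.765, 0.615, -0.118, -0.15]
contact_force: [-0.3, -0.5, -0.9]
opening: 0.081
```

```bash
python3 -c "
from h import *
probe(4);eye()"
```

```text
pos [529.26 -10.69 191.32] rotvec [-126.  -101.3   19.3] F along/side/up -0.6 -0.29 -0.73 M [-0.074 -0.247 -0.028] t 14.25
stand frame x,y -41.79 0.35
eye x,y,z mm [-54.55   0.48 159.59] tilt 21.91
```

Request:
{"name": "apply_moves", "arguments": {
  "moves": [
    [[0.0001,-0.0022,-0.001,0,0,0,1],[0.0001,-0.0022,-0.001,0,0,0,1],[0.0001,-0.0022,-0.0009,0,0,0,1]]
  ]
}}

```text
time: 14.55
eef_pos: [0.524, -0.0093, 0.1964]
tcp_rot: [0.765, 0.615, -0.118, -0.15]
contact_force: [1.2, 1.0, -1.1]
opening: 0.079
```

```bash
python3 -c "
from h import *
probe(4);eye()"
```

```text
pos [524.16  -9.29 196.38] rotvec [-125.9 -101.3   19.4] F along/side/up 0.12 0.13 -1.01 M [-0.087 -0.279  0.005] t 14.75
stand frame x,y -47.07 0.61
eye x,y,z mm [-59.84   0.75 164.66] tilt 21.94
```

Request:
{"name": "apply_moves", "arguments": {
  "moves": [
    [[0.0001,-0.0022,-0.001,0,0,0,1],[0.0001,-0.0022,-0.001,0,0,0,1],[0.0001,-0.0022,-0.001,0,0,0,1],[0.0001,-0.0022,-0.001,0,0,0,1],[0.0001,-0.003,-0.0015,0,0,0,1],[0.0001,-0.003,-0.0015,0,0,0,1],[0,-0.003,-0.0015,0,0,0,1]]
  ]
}}

```text
time: 15.45
eef_pos: [0.5101, -0.0056, 0.2118]
tcp_rot: [0.765, 0.615, -0.118, -0.15]
contact_force: [-0.3, -0.8, -0.0]
opening: 0.083
```

Run:
```python
from h import *
probe(4);eye()
cv2.imwrite("pics/c6.png",crop("scene",225,80,90,120,5))
```

```text
pos [510.33  -5.7  211.6 ] rotvec [-125.9 -101.3   19.4] F along/side/up -0.46 -0.26 -1.46 M [-0.057 -0.248  0.013] t 15.65
stand frame x,y -61.35 1.15
eye x,y,z mm [-74.14   1.29 179.88] tilt 21.96
```

View pics/c6.png

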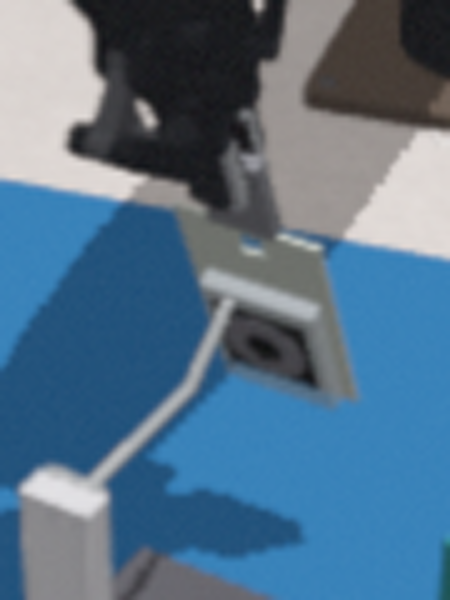

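The pack is free: its eye at crop (252,245) is empty and the tip end at (230,300) is in front of it. I back away, raise, and set it upright.

Request:
{"name": "apply_moves", "arguments": {
  "moves": [
    [[0,-0.007,0.0028,0,0,0,1],[0,-0.007,0.0028,0,0,0,1],[0,-0.0075,-0.0185,0,0,0,1],[0,-0.0075,-0.0185,0,0,0,1],[0,-0.0075,-0.0185,0,0,0,1],[0,-0.0075,-0.0185,0,0,0,1],[0,-0.0075,-0.0185,0,0,0,1],[0,-0.005,-0.012,0,0,0,1],[0,0,0,-3.7,0,0,1],[0,0,0,-3.7,0,0,1],[0,0,0,-3.7,0,0,1]]
  ]
}}

```text
time: 16.8
eef_pos: [0.4892, -0.0016, 0.3249]
tcp_rot: [0.776, 0.624, -0.059, -0.077]
contact_force: [0.4, 0.7, -1.0]
opening: 0.081
```

Request:
{"name": "apply_moves", "arguments": {
  "moves": [
    [[0,0,0,-3.7,0,0,1],[0,0,0,-3.7,0,0,1],[0,0,0,-3.5,0,0,1],[0,0,0,0,0,0,1]]
  ]
}}

```text
time: 17.2
eef_pos: [0.4862, -0.0007, 0.3241]
tcp_rot: [0.779, 0.627, 0.002, -0.001]
contact_force: [-0.0, -0.4, -0.6]
opening: 0.082
```

```bash
python3 -c "
from h import *
need([.582,-.233,.32],17.7)"
```

```text
t 17.2 pos [ 0.4862 -0.0007  0.3241] shift [-0.2063  0.1435  0.0034] turn [  0.14  -0.21 -30.1 ] F [-0.02 -0.37 -0.64] M [-0.038  0.008  0.01 ] open 0.082
```

Request:
{"name": "apply_moves", "arguments": {
  "moves": [
    [[-0.0229,0.0159,0,0,0,0,1],[-0.0229,0.0159,0,0,0,0,1],[-0.0229,0.0159,0,0,0,0,1],[-0.0229,0.0159,0,0,0,0,1],[-0.0229,0.0159,0,0,0,0,1],[-0.0229,0.0159,0,0,0,0,1],[-0.0229,0.0159,0,0,0,0,1],[-0.0229,0.0159,0,0,0,0,1],[-0.02,0.014,0,0,0,0,1]]
  ]
}}

```text
time: 18.1
eef_pos: [0.5808, -0.2342, 0.3172]
tcp_rot: [0.778, 0.628, -0.002, -0.011]
contact_force: [-0.1, -0.2, -0.5]
opening: 0.08
```

Request:
{"name": "apply_moves", "arguments": {
  "moves": [
    [[0,0,0,0,0,-6,1],[0,0,0,0,0,-6,1],[0,0,0,0,0,-6,1],[0,0,0,0,0,-6,1],[0,0,0,0,0,-6,1],[0,0,0,0,0,0,1]]
  ]
}}

```text
time: 18.7
eef_pos: [0.58, -0.2387, 0.3099]
tcp_rot: [0.583, 0.812, 0.0, -0.021]
contact_force: [-0.5, 0.1, -1.0]
opening: 0.081
```

```bash
python3 -c "
from h import *
need([.582,-.233,.2],17.7)"
```

```text
t 18.7 pos [ 0.58   -0.2387  0.3099] shift [0.0011 0.0063 0.1098] turn [-1.38 -1.91  1.02] F [-0.45  0.06 -1.05] M [ 0.022 -0.069 -0.012] open 0.081
```

Request:
{"name": "apply_moves", "arguments": {
  "moves": [
    [[0.0005,0.002,0.02,-1.4,-1.9,1,1],[0,0,0.025,0,0,0,1],[0,0,0.025,0,0,0,1],[0,0,0.02,0,0,0,1],[0,0,0.01,0,0,0,1],[0,0,0,0,0,0,1]]
  ]
}}

```text
time: 19.3
eef_pos: [0.5809, -0.2371, 0.2053]
tcp_rot: [0.596, 0.803, -0.0, -0.002]
contact_force: [-0.9, 0.7, -1.1]
opening: 0.083
```

Run:
```python
from h import *
need([.582,-.233,.2],17.7)
a=crop("scene",115,110,95,115,4);b=crop("top",300,130,100,115,4)
cv2.imwrite("pics/c7.png",np.hstack([a,b]))
```

```text
t 19.3 pos [ 0.5809 -0.2371  0.2053] shift [0.0036 0.0022 0.0053] turn [-0.16 -0.21 -0.84] F [-0.89  0.7  -1.08] M [-0.014  0.063  0.011] open 0.083
```

View pics/c7.png

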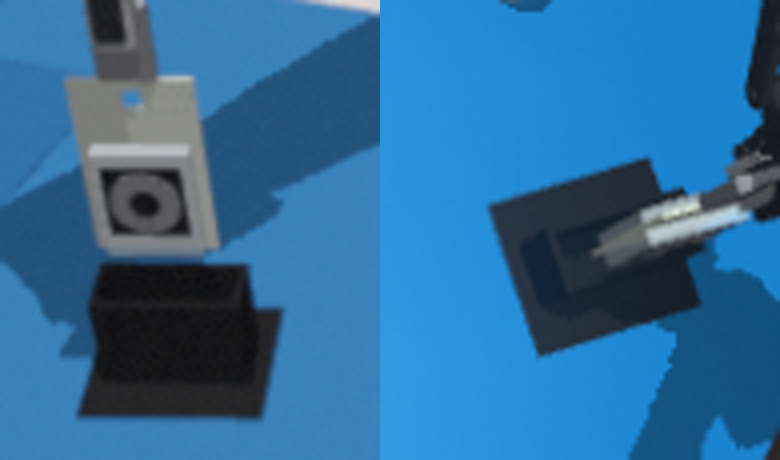

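Run:
```python
from h import *
g=lambda u:((u[0]+.5)/4-.5+115,(u[1]+.5)/4-.5+110)
z=.2053-.127
a=np.radians(17.7);X=np.array([np.cos(a),np.sin(a)]);Y=np.array([-X[1],X[0]])
s=lambda p:(np.r_[(p[:2]-[.582,-.233])@X,(p[:2]-[.582,-.233])@Y]*1000).round(1)
for n,u,h in(("card L bottom",(97,249),z),("card R bottom",(219,247),z),("blister L bottom front",(104,256),z),("blister R bottom front",(208,253),z),("tab/card L top",(66,79),z+.105),("card R top",(195,78),z+.105),("rim backL",(103,265),.056),("rim backR",(248,265),.056),("rim frontL",(92,308),.056),("rim frontR",(254,305),.056)):
    print(n,s(onz("scene",g(u),h)))
print("tcp",s(ctrl.get_state()["eef_pos"]))
```

```text
card L bottom [ -1.2 -35.3]
card R bottom [-3.3 29. ]
blister L bottom front [  4.5 -30.4]
blister R bottom front [ 1.7 24. ]
tab/card L top [ -2.1 -33.6]
card R top [-2.2 30.5]
rim backL [-15.5 -38.9]
rim backR [-16.1  39.6]
rim frontL [ 19.9 -37.3]
rim frontR [16.6 47.7]
tcp [-1.5 -4.4]
```

Request:
{"name": "apply_moves", "arguments": {
  "moves": [
    [[0.0017,0.0018,0,0,0,-0.8,1],[0.0016,0.0017,0,0,0,0,1],[0,0,0.005,0,0,0,1],[0,0,0,0,0,0,1]]
  ]
}}

```text
time: 19.8
eef_pos: [0.5867, -0.2342, 0.2074]
tcp_rot: [0.59, 0.808, 0.001, 0.004]
contact_force: [-0.3, -0.1, -0.7]
opening: 0.081
```

Run:
```python
from h import *
need([.5842,-.2334,.185],17.7);probe(4)
I=ctrl.read_camera("scene")[:,:,::-1];
cv2.imwrite("pics/c8.png",np.hstack([crop("scene",120,140,75,85,5),crop("top",315,150,75,85,5)]))
```

```text
t 19.8 pos [ 0.5867 -0.2342  0.2074] shift [ 0.0017 -0.0022  0.0223] turn [0.29 0.3  0.02] F [-0.28 -0.09 -0.69] M [0.003 0.001 0.038] open 0.081
pos [ 586.83 -234.54  207.85] rotvec [1.059e+02 1.450e+02 1.000e-01] F along/side/up 0.05 0.35 -0.57 M [-0.019  0.003  0.005] t 20.0
stand frame x,y 62.51 -205.92
```

View pics/c8.png

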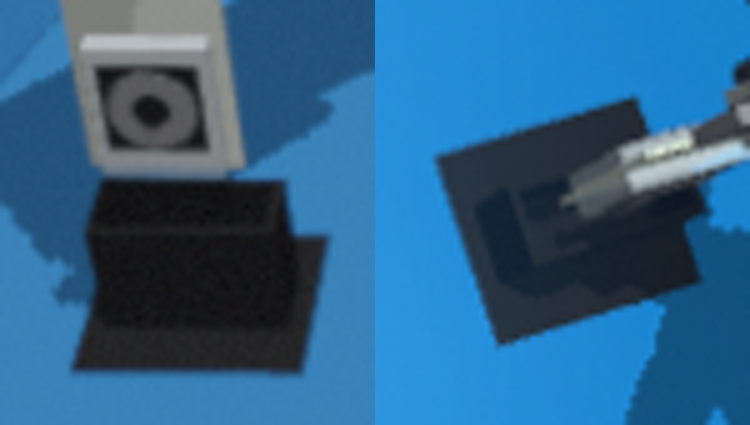

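Request:
{"name": "apply_moves", "arguments": {
  "moves": [
    [[0.001,-0.0014,0.007,0.3,0.3,0,1],[0.0009,-0.0012,0.007,0,0,0,1],[0,0,0.006,0,0,0,1],[0,0,0.002,0,0,0,1]]
  ]
}}

```text
time: 20.55
eef_pos: [0.5832, -0.2334, 0.1835]
tcp_rot: [0.59, 0.807, -0.0, -0.0]
contact_force: [0.4, -0.8, -1.4]
opening: 0.084
```

Run:
```python
from h import *
probe(3);need([.5842,-.2334,.165],17.7)
```

```text
pos [ 583.64 -233.66  184.5 ] rotvec [106.2 145.3  -0. ] F along/side/up 0.09 -0.06 -0.98 M [ 0.007 -0.016 -0.003] t 20.7
stand frame x,y 59.2 -205.75
t 20.7 pos [ 0.5836 -0.2337  0.1845] shift [0.0001 0.0006 0.0195] turn [ 0.01  0.02 -0.  ] F [0.23 0.12 0.34] M [-0.003 -0.018  0.017] open 0.082
```

Aligned, with the underside about 1.5 mm above the rim. I enter slowly and feel.

Request:
{"name": "apply_moves", "arguments": {
  "moves": [
    [[0,0.0004,0.002,0,0,0,1],[0,0,0.002,0,0,0,1],[0,0,0.002,0,0,0,1]]
  ]
}}

```text
time: 21.0
eef_pos: [0.5848, -0.2339, 0.1795]
tcp_rot: [0.59, 0.807, 0.0, 0.001]
contact_force: [0.5, 0.2, -1.1]
opening: 0.082
```

```bash
python3 -c "
from h import *
probe(4)"
```

```text
pos [ 584.64 -233.82  179.27] rotvec [106.1 145.2   0. ] F along/side/up -0.24 -0.51 -1.2 M [-0.013  0.017 -0.012] t 21.2
stand frame x,y 60.21 -205.69
```

Request:
{"name": "apply_moves", "arguments": {
  "moves": [
    [[0,0,0.002,0,0,0,1],[0,0,0.002,0,0,0,1],[0,0,0.001,0,0,0,1]]
  ]
}}

```text
time: 21.5
eef_pos: [0.5849, -0.234, 0.1744]
tcp_rot: [0.59, 0.807, 0.0, 0.002]
contact_force: [0.3, 0.1, -0.6]
opening: 0.088
```

```bash
python3 -c "
from h import *
probe(4);need([.5842,-.2334,.165],17.7)"
```

```text
pos [ 584.92 -234.    174.62] rotvec [106.1 145.2   0. ] F along/side/up 0.37 0.25 -1.28 M [-0.025  0.005 -0.015] t 21.7
stand frame x,y 60.52 -205.8
t 21.7 pos [ 0.5849 -0.234   0.1746] shift [ 0.0008 -0.0005  0.0096] turn [0.13 0.15 0.  ] F [ 0.4   0.6  -1.31] M [-0.028  0.023  0.   ] open 0.08
```

Request:
{"name": "apply_moves", "arguments": {
  "moves": [
    [[0.0004,-0.0003,0.004,0.1,0.1,0,1],[0.0003,0,0.004,0,0,0,1],[0,0,0.004,0,0,0,1],[0,0,0.003,0,0,0,1]]
  ]
}}

```text
time: 22.1
eef_pos: [0.5847, -0.2336, 0.159]
tcp_rot: [0.59, 0.807, -0.0, 0.001]
contact_force: [-0.0, -0.0, -1.1]
opening: 0.08
```

```bash
python3 -c "
from h import *
probe(4)"
```

```text
pos [ 584.83 -233.64  159.48] rotvec [106.1 145.2  -0. ] F along/side/up 0.2 -0.1 -1.24 M [-0.023  0.019  0.011] t 22.3
stand frame x,y 60.36 -205.47
```

Request:
{"name": "apply_moves", "arguments": {
  "moves": [
    [[0,0,0.004,0,0,0,1],[0,0,0.004,0,0,0,1],[0,0,0.003,0,0,0,1],[0,0,0.003,0,0,0,1]]
  ]
}}

```text
time: 22.7
eef_pos: [0.5855, -0.234, 0.1456]
tcp_rot: [0.59, 0.808, 0.0, 0.002]
contact_force: [-0.1, -0.3, -1.4]
opening: 0.08
```

```bash
python3 -c "
from h import *
probe(4);need([.5842,-.2334,.131],17.7)"
```

```text
pos [ 585.45 -234.05  145.77] rotvec [106.  145.1   0. ] F along/side/up -0.24 0.46 -1.13 M [0.022 0.003 0.022] t 22.9
stand frame x,y 61.05 -205.74
t 22.9 pos [ 0.5855 -0.2341  0.1458] shift [ 0.0011 -0.001   0.0148] turn [0.15 0.2  0.  ] F [ 0.56  0.46 -0.85] M [ 0.002 -0.029  0.005] open 0.084
```

Request:
{"name": "apply_moves", "arguments": {
  "moves": [
    [[0.0005,-0.0005,0.003,0.15,0.2,0,1],[0.0004,-0.0004,0.003,0,0,0,1],[0,0,0.003,0,0,0,1]]
  ]
}}

```text
time: 23.2
eef_pos: [0.5849, -0.2338, 0.1372]
tcp_rot: [0.59, 0.807, 0.0, 0.001]
contact_force: [0.2, 0.2, -1.5]
opening: 0.084
```

```bash
python3 -c "
from h import *
probe(4)"
```

```text
pos [ 584.76 -233.68  137.16] rotvec [106.1 145.3   0. ] F along/side/up -0.24 0.28 -1.17 M [ 0.003  0.009 -0.004] t 23.4
stand frame x,y 60.3 -205.53
```

Request:
{"name": "apply_moves", "arguments": {
  "moves": [
    [[0,0,0.0015,0,0,0,1],[0,0,0.0015,0,0,0,1]]
  ]
}}

```text
time: 23.6
eef_pos: [0.5851, -0.2339, 0.1345]
tcp_rot: [0.59, 0.808, 0.0, 0.001]
contact_force: [0.1, 0.3, -0.3]
opening: 0.085
```

```bash
python3 -c "
from h import *
probe(4);need([.5842,-.2334,.131],17.7)"
```

```text
pos [ 585.01 -233.85  134.5 ] rotvec [106.1 145.3   0. ] F along/side/up 0.18 0.15 -1.26 M [-0.008 -0.01   0.003] t 23.8
stand frame x,y 60.58 -205.63
t 23.8 pos [ 0.585  -0.2338  0.1345] shift [ 0.0007 -0.0006  0.0035] turn [0.08 0.08 0.  ] F [ 0.53  0.12 -1.25] M [-0.003 -0.026  0.017] open 0.08
```

Still free. I go on in 1 mm steps until the floor takes the weight.

Request:
{"name": "apply_moves", "arguments": {
  "moves": [
    [[0,0,0.0012,0,0,0,1],[0,0,0.0008,0,0,0,1]]
  ]
}}

```text
time: 24.0
eef_pos: [0.5852, -0.2339, 0.1327]
tcp_rot: [0.59, 0.807, 0.0, 0.001]
contact_force: [-0.5, 0.6, -1.2]
opening: 0.079
```

```bash
python3 -c "
from h import *
probe(4)"
```

```text
pos [ 585.18 -233.94  132.72] rotvec [106.1 145.2   0. ] F along/side/up 0.42 -0.09 -1.22 M [ 0.025  0.017 -0.007] t 24.2
stand frame x,y 60.77 -205.69
```

Request:
{"name": "apply_moves", "arguments": {
  "moves": [
    [[0,0,0.001,0,0,0,1],[0,0,0.0005,0,0,0,1]]
  ]
}}

```text
time: 24.4
eef_pos: [0.5856, -0.2343, 0.1322]
tcp_rot: [0.59, 0.808, 0.0, 0.002]
contact_force: [0.3, 0.2, 0.4]
opening: 0.081
```

```bash
python3 -c "
from h import *
probe(5);need([.5842,-.2334,.131],17.7)"
```

```text
pos [ 585.63 -234.31  132.24] rotvec [106.  145.2   0. ] F along/side/up -0.46 0.02 2.17 M [0.086 0.221 0.025] t 24.65
stand frame x,y 61.28 -205.95
t 24.65 pos [ 0.5856 -0.2343  0.1322] shift [ 0.0013 -0.0011  0.0012] turn [0.14 0.17 0.01] F [-0.27  0.29  3.32] M [ 0.101  0.28  -0.02 ] open 0.082
```

The floor is reached: about 3.4 N of load change at TCP z 0.132, close to the expected 0.131. I release and retreat straight up.

Request:
{"name": "apply_moves", "arguments": {
  "moves": [
    [[0,0,0,0,0,0,0.8],[0,0,0,0,0,0,0.6],[0,0,0,0,0,0,0.3],[0,0,0,0,0,0,0.1],[0,0,0,0,0,0,0],[0,0,0,0,0,0,0]]
  ]
}}

```text
time: 25.25
eef_pos: [0.5856, -0.2342, 0.1311]
tcp_rot: [0.59, 0.807, 0.0, 0.002]
contact_force: [0.2, 0.7, -0.4]
opening: 0.499
```

Run:
```python
from h import *
need([.5842,-.2334,.2],17.7)
cv2.imwrite("pics/c9.png",np.hstack([crop("scene",115,120,80,110,5),crop("top",300,140,80,110,5)]))
```

```text
t 25.25 pos [ 0.5856 -0.2342  0.1311] shift [ 0.001  -0.0009 -0.0689] turn [0.16 0.18 0.  ] F [ 0.18  0.72 -0.42] M [-0.005  0.057 -0.017] open 0.499
```

View pics/c9.png

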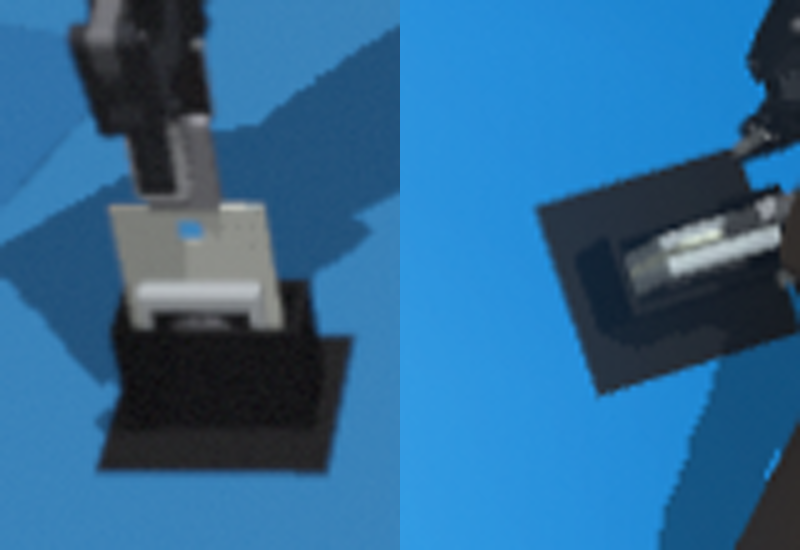

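The pack stands in the pocket: card top edge at (110–265,205), lower blister below the rim at row 330. The fingers are open and clear of the tab. I retreat up.

Request:
{"name": "apply_moves", "arguments": {
  "moves": [
    [[0,0,-0.005,0,0,0,0],[0,0,-0.015,0,0,0,0],[0,0,-0.02,0,0,0,0],[0,0,-0.03,0,0,0,0],[0,0,-0.04,0,0,0,0],[0,0,-0.04,0,0,0,0],[0,-0.02,-0.03,0,0,0,0],[0,-0.04,0,0,0,0,0],[0,-0.04,0,0,0,0,0],[0,0,0,0,0,0,0]]
  ]
}}

```text
time: 26.35
eef_pos: [0.488, -0.265, 0.3312]
tcp_rot: [0.589, 0.808, -0.001, 0.008]
contact_force: [0.1, -0.2, 0.0]
opening: 0.502
```

Run:
```python
from h import *
need([.5842,-.2334,.2],17.7)
cv2.imwrite("pics/f.png",cv2.resize(ctrl.read_camera("scene")[:,:,::-1],(800,600),interpolation=cv2.INTER_CUBIC))
```

```text
t 26.35 pos [ 0.488  -0.265   0.3312] shift [0.0024 0.1    0.1321] turn [0.52 0.81 0.18] F [ 0.14 -0.18  0.02] M [-0.02  -0.006 -0.041] open 0.502
```

View pics/f.png

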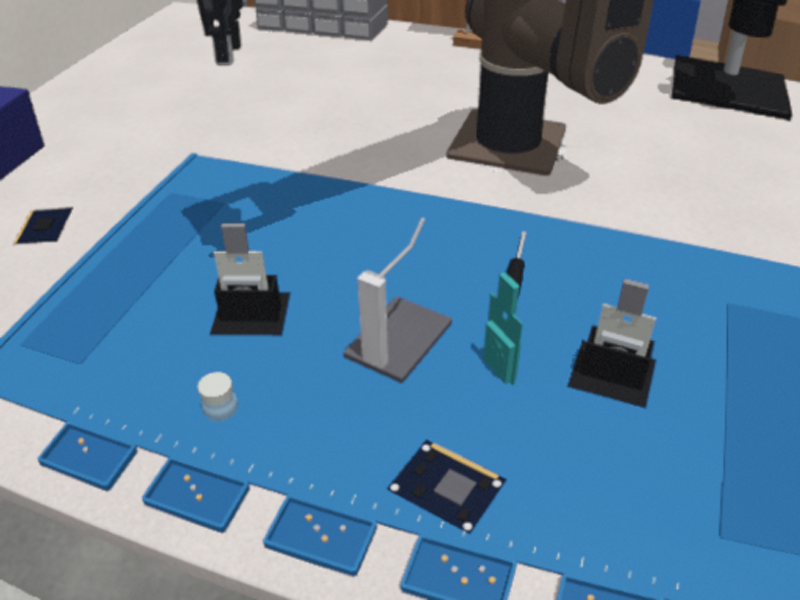

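The pack stands upright in the once-empty pocket at (240,285), the peg is empty, and everything else is where it was. I hand in.

```bash
python3 -c "
from plant import ctrl
print(ctrl.sign_off())"
```

```text
the job is handed in; nothing more can be done
None
```

The spare fan pack is off the peg and standing upright in the once-empty black pocket, and I handed the job in at about 26 s of the 72 s allowed.

- **On the peg:** I gripped the tab and felt one side of the peg at about 1 N to centre the eye. I then tilted the pack about 22° to match the bend and eased it up over the tip. Averaged side and lengthwise forces stayed under 1 N, and the vertical force never differed clearly from the pack's own weight of about 1 N.
- **Into the pocket:** I lowered it until the floor took the load. That change was about 3.4 N at tool height 0.132 m, against 0.131 m expected, so it is home within about 1 mm. I let go only then.
- **Last checks:** The final picture shows the pack upright in the pocket and the peg empty and looking unbent. The other pack, board, screwdriver, jar and turquoise look-alike looked unmoved. The gripper was clear and its force read zero.

Some checks were weaker or disagreed:
- Single force readings carry about 0.7 N of noise, so I relied on averages between moves. A brief peak during a move could have gone unseen.
- The two cameras disagreed by 2–4 mm on the stand and pocket. For the stand I averaged them and settled the side position by feel. For the pocket I used a pack-to-rim comparison in the scene camera.
- The pack's yaw was not checked again after release.

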